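# Clear the finished ribbon roll and hold the dispenser's reset

### The arm

A 6-joint arm with a two-finger parallel gripper is mounted at the origin on the work surface. World frame = base frame: x ahead of the robot, y to its left, z up, the work surface at z = 0. Lengths are in m, angles in rad, forces in N, time in s.
With the tool pointing down it reaches from about 0.25 to 0.775 m from the base axis. Payload 4 kg.
Tool frame: the origin (TCP) lies at the very end of the fingers, on their centre line; the grasp point (between the pads) lies 19 mm behind it; z points along the fingers, y is the direction in which the jaws open and shut (so a half turn about z gives the same grasp; the last joint's range is limited). The gripper opens to 94 mm and grips with 3 to 60 N. Pads are 16 mm wide; open, the fingers measure 119 mm over their backs; the gripper's body (75 mm by 177 mm) begins 78 mm behind the grasp point.
Start: joints at [1.226, 0.087, 1.371, -0, 1.684, -0.103], TCP at [0.132, 0.534, 0.206] pointing down, gripper open.
Joint ranges: [-3.1, 3.1], [-0.76, 2.03], [0.27, 2.55], [-1.08, 4.22], [0.17, 2.65], [-2.57, 2.57]. Speed limits (rad/s): [2.79, 2.79, 3.14, 3.14, 3.14, 3.14].

### API

Orientations are given as [roll, pitch, yaw] about the fixed x, y, z axes, in that order (R = Rz(yaw) Ry(pitch) Rx(roll)).
In Python, from bench import robot, snapshot, calibration gives the robot as it stands. The module is installed in compiled form; this text tells all that it offers.
- The arm moves only by the tool servo_tool, never from a script. Its argument "series" is text: rows parted by semicolons, each of 5 numbers parted by spaces: the closure, from -1 (fully open) to 1 (shut), then the shift along the tool's x, y, z in cm, then the turn about the tool's z in rad. A call has 1 to 20 rows; each row is the pose to reach, as a shift and turn from the pose commanded when the call began, along the tool's axes at that moment; what a row does not reach only later rows make up. A row lasts 1/12 s, in which the tool goes at most 41.7 mm and 7.16 degrees, less where a joint would pass 70% of its speed; a pose out of reach is approached as far as the arm can. A call with a gripper value outside its range is refused whole. The fingers move at their own pace and stop on an object; the grip force is fixed at half the most. Time passes only in rows, so rows that repeat a pose let the fingers close. It gives the time, the measured TCP pose, the force and the opening at its end, in the units of the state.
- robot.get_obs(): the state, without advancing time (a new reading comes with each control period).
- snapshot(name): name is "scene" or "top"; returns (picture, depth): 400x640x3 uint8, red, green, blue; 400x640 float32, m along the optical axis (not along the pixel's ray), 0 where there is no reading.
- calibration(name): a dict with "fx", "fy", "cx", "cy" (pixels), "k1" (the pictures are not rectified: a ray, as slopes to the right and down, at radius r is drawn at 1 + k1 r^2 times it, then the intrinsics apply), "rvec" (rotation vector, rad) and "tvec" (3), from world to camera coordinates, as OpenCV has them. Camera axes: x right, y down, z forward; pixel columns grow to the right and rows downward; lengths in m; the calibration is good to about 2 mm. A picture is of the moment at which its call begins. calibration takes no time and is no camera call.
- robot.close_job(): hands the job in, once; it reports no verdict.
The state is a dict: "time": time; "joint_positions": joint angles; "qvel": joint speeds; "joint_torque": joint torques, N m; "tool_pos": TCP position; "ee_rot": TCP orientation; "wrist_force": force on the tool from outside, world axes, zero at the start; "wrist_torque": the same for the moment, N m; "width": finger opening in m.
Only numpy, scipy, OpenCV 4.12 (cv2) and the standard library are available. Lean on these libraries where they do the work, as an engineer would, in place of code of your own. Each camera call takes 0.05 s, during which the arm holds its last target. There are 200 camera calls.

### The job

The red roll on the gift-ribbon dispenser is finished: slide it up off the spindle, lay it flat in the blue tray and let go of it. Then take the orange-handled stylus out of its wooden stand, reach it through the yellow-framed hole in the dispenser's deck and push the recessed green reset button fully down with it. Finish while holding: keep the stylus in the gripper and the button down, and leave everything else on the table where it is.

Things in the scene. Friction and masses are not known exactly. Their poses are not given: they have to be found in the camera images.
- dispenser: Fixed ribbon dispenser, white-topped box 160 (x) x 260 (y) x 50 mm, yaw within 0.45 rad. Origin under its centre, z up. On the deck (z = 50), at (0, +65): steel hub, 48 mm diameter, top at z = 62, with an upright spindle of 18 mm diameter, tapered, top at z = 110; at (0, -70): yellow-framed hole. A bar 8 mm high lies along the deck's +x edge, behind the roll.
- spindle_top (a point): Top of the dispenser's spindle, on its axis, 110 mm above the table.
- aperture (a point): Centre of the mouth of the reset hole, level with the deck, 50 mm above the table. The hole is straight down, 19 mm in diameter; the button's top lies 22 mm below the mouth.
- reset_button (a joint): Recessed green button, 16 mm in diameter, at the bottom of the reset hole. Value = how far it is pressed, in m: 0 released, 0.006 at its stop. A spring returns it: it starts to yield at 1.5 N and reaches its stop at 5 N.
- red_roll: Finished red ribbon roll with a cardboard core: ring of 56 mm outer diameter, 23 mm bore, 34 mm high, about 90 g. Origin at the centre of its underside, z along its axis. At the start it rests on the hub, on the spindle, its underside 62 mm above the table; it can only leave upwards.
- tray: Blue open tray, fixed, 138 x 138 mm outside, 18 mm high, walls and floor 4 mm thick (130 x 130 mm inside). Origin under the centre of its underside, z up; inner floor 4 mm above the table. It stands to the left or to the right of the dispenser.
- stand: Wooden stylus stand, fixed, block of 64 x 64 x 65 mm with an 11 mm round hole in the middle of its top, 58 mm deep. Origin under the centre of its underside. It stands on the other side of the dispenser from the tray.
- stylus: Reset stylus, 60 g: steel rod of 8 mm diameter, 55 mm long, below an orange round handle of 20 mm diameter and 80 mm length. Origin at the tip of the rod, z along its axis towards the handle's end (handle from z = 55 to z = 135). At the start it stands upright in the stand, rod in the hole, handle resting on the stand's top, tip 10 mm above the table.
- stylus_tip (a point): The rod's tip (the stylus's origin).
- stylus_grip (a point): Point on the handle's axis, 100 mm above the tip: a good place to grip.
- bottle: Bystander: closed water bottle, 64 mm diameter, 200 mm high, origin under its centre.
- gift_box: Bystander: cardboard gift box 100 x 130 x 50 mm with red ribbon, origin under its centre.
- small_box: Bystander: cardboard gift box 85 x 85 x 45 mm with red ribbon, origin under its centre.
- cup: Bystander: clear empty cup, 72 mm rim diameter, 85 mm high, origin under its centre.
- gold_roll: Bystander: gold ribbon roll of the same size as the red one, lying on the table beyond the tray or stand; leave it.
- spoon: Bystander: white spoon lying on the table near the robot.
Things that resemble listed ones, but are neither listed nor needed, are in the scene too. What is shaped like the red_roll but black or purple is not meant.

How it is judged:
On the way, in this order (a step that is already met when the one before it is completed fails the run):
1. the red roll is off the spindle and lies flat in the tray, let go of (x of red_roll in the frame of tray between -0.042 and 0.042 m and y of red_roll in the frame of tray between -0.042 and 0.042 m and z of red_roll in the frame of tray below 0.045 m and angle between the z axis of red_roll and the z axis of tray, either way round below 0.15 rad and linear speed of red_roll below 0.03 m/s and contact force between the fingers and red_roll below 0.1 N), for 0.2 s.
2. the stylus, gripped by the fingers, holds the recessed button down (value of joint reset_button above 0.0045 m and horizontal distance between stylus_tip and aperture below 0.009 m and z of stylus_tip in the frame of aperture below -0.018 m and contact force between stylus and dispenser above 1.5 N and contact force between the fingers and stylus above 2 N and angle between stylus's own z axis and vertical below 0.35 rad), for 0.3 s.
At the end, for the whole second after the job is handed in: Red roll at rest, flat (0.15 rad) in the tray (centre within 42 mm of its centre along each side), not touched; stylus gripped (over 2 N), within 0.35 rad of upright, tip over 18 mm deep in the reset hole, bearing on the dispenser (over 1.5 N), button pressed over 4.5 of its 6 mm (all of step 1 and all of step 2); the arm keeps its last pose, push and grip.
It fails at once if the bottle, a gift box, the cup, the gold roll or the spoon is pushed more than 30 mm from its place (distance of any of bottle, gift_box, small_box, cup, gold_roll, spoon from where it was at the start of the episode above 0.03 m).
It also fails if it takes over 58 s, if anything falls off the work surface, if the arm or the gripper's body presses on something with over 40 N, if the wrist force passes 120 N, or if a joint passes its speed limit or range.

## Working session

There is one attempt and no reset: what is moved stays moved. The work goes in short steps, Python scripts to look and compute and a tool call to move; the robot and the scene stay as the last step left them, time stands still between calls to the robot, and variables do not carry over. Pictures are saved under pics/ and viewed, about 8 in all and at most 12, crops included, and the job is handed in when it is done.

Besides the shell and the picture viewer there is one more tool, called after "Call:" by a JSON object that holds its "method" and its "body". servo_tool: Moves the arm, as the interface text tells. Its arguments: {"type":"object","properties":{"series":{"type":"string"}},"required":["series"]}

```bash
mkdir -p pics; cat > h.py <<'E'
import numpy as np, cv2
from bench import robot, snapshot, calibration
def rays(name,uv):
    c=calibration(name); uv=np.atleast_2d(np.array(uv,float))
    d=(uv-[c['cx'],c['cy']])/[c['fx'],c['fy']]; s=d.copy()
    for _ in range(20): s=d/(1+c['k1']*(s**2).sum(1,keepdims=True))
    R=cv2.Rodrigues(np.array(c['rvec'],float))[0]; t=np.array(c['tvec'],float).ravel()
    return -R.T@t, np.c_[s,np.ones(len(s))]@R
def plane(name,uv,z):
    o,d=rays(name,uv); return o+d*((z-o[2])/d[:,2])[:,None]
def dep(name,uv,depth):
    o,d=rays(name,uv); uv=np.atleast_2d(uv).astype(int)
    return o+d*depth[uv[:,1],uv[:,0]][:,None]
def save(n,img): cv2.imwrite(f'pics/{n}.png',img[...,::-1])
E
python3 - <<'E'
from h import *
for n in('top','scene'):
    p,d=snapshot(n); save(n+'1',p); np.savez(n+'1.npz',p=p,d=d); print(n,calibration(n), rays(n,[[320,200]]))
print(robot.get_obs())
E
```

```text
top {'fx': 477.79391645303605, 'fy': 477.79391645303605, 'cx': 311.01237692383944, 'cy': 201.85563685231836, 'k1': -0.10505627437447504, 'rvec': array([ 2.15376827, -2.15784039,  0.11993302]), 'tvec': array([-0.02163017,  0.54186526,  1.49404375])} (array([ 0.35976753, -0.03530198,  1.54776408]), array([[ 0.12310335, -0.01053348, -0.99252384]]))
scene {'fx': 492.1016449886496, 'fy': 492.1016449886496, 'cx': 326.5800609169294, 'cy': 195.4977564858516, 'k1': -0.04788413836297219, 'rvec': array([ 1.90812211,  1.3786136 , -0.63349778]), 'tvec': array([-0.16326101, -0.27011357,  1.63210475])} (array([ 1.39945933, -0.3028497 ,  0.84449811]), array([[-0.72307858,  0.23302193, -0.65047725]]))
{'time': 0.1, 'joint_positions': array([ 1.22593732e+00,  8.78801252e-02,  1.37207186e+00, -1.65667712e-05,
        1.68360191e+00, -1.03103223e-01]), 'qvel': array([ 0.00067151,  0.00079944, -0.00424568, -0.00146159, -0.00020877,
       -0.00025429]), 'joint_torque': array([ 1.77065631e-03, -3.41256523e+01, -3.03299189e+01,  7.19718891e-02,
        3.05023708e-02, -1.15031594e-04]), 'tool_pos': array([0.13152082, 0.53354253, 0.20443761]), 'ee_rot': array([-3.13964013e+00, -1.85474756e-04,  2.89983484e+00]), 'wrist_force': array([ 0.22426799, -0.51358126, -0.19568771]), 'wrist_torque': array([-0.00852126, -0.04711317, -0.00972266]), 'width': 0.09387211209623442}
```

View pics/top1.png

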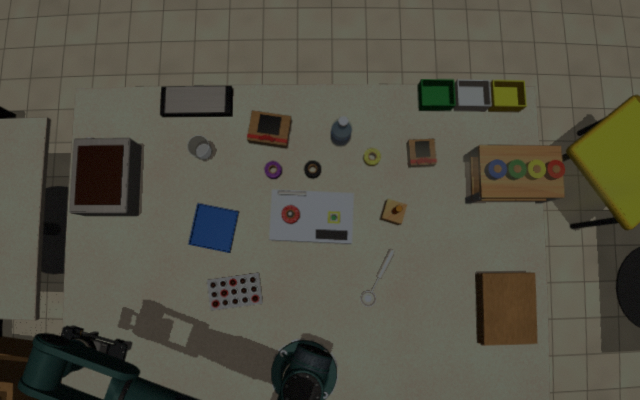

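View pics/scene1.png

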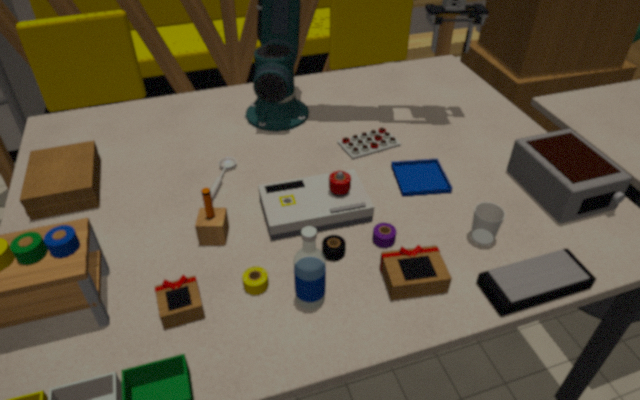

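The top view shows the red roll at (290,214), the yellow-framed hole at (334,217), the tray at (214,228) and the stylus and stand at (394,212). The scene view shows the same things at (340,183), (288,200), (421,177) and (208,210). Next I measure them with colour masks.

```bash
cat > m.py <<'E'
from h import *
def blob(p,lo,hi,box):
    x0,y0,x1,y1=box; hsv=cv2.cvtColor(p,cv2.COLOR_RGB2HSV)
    m=np.zeros(p.shape[:2],np.uint8); m[y0:y1,x0:x1]=cv2.inRange(hsv,lo,hi)[y0:y1,x0:x1]
    n,l,s,c=cv2.connectedComponentsWithStats(m)
    if n<2: return None,None,0
    k=1+s[1:,4].argmax(); return c[k],(l==k).astype(np.uint8),s[k]
E
python3 - <<'E'
from m import *
T=np.load('top1.npz');S=np.load('scene1.npz'); p=T['p'];q=S['p']
def hull(m):
    c=max(cv2.findContours(m,0,2)[0],key=cv2.contourArea); return c
# tray
c,m,s=blob(p,(100,120,40),(125,255,255),(180,195,250,260)); r=cv2.minAreaRect(hull(m)); b=cv2.boxPoints(r)
w=plane('top',b,.018); print('tray',c,s,plane('top',c,.018)[0],w[:,:2].mean(0),np.linalg.norm(w[0]-w[1]),np.linalg.norm(w[2]-w[1]),np.arctan2(*(w[1]-w[0])[[1,0]]))
# roll: minAreaRect/ellipse of contour, top z=.096
c,m,s=blob(p,(0,110,50),(8,255,255),(270,195,310,235)); print('roll',c,s)
e=cv2.minEnclosingCircle(hull(m)); print(e,plane('top',e[0],.096), plane('top',e[0],.085))
# frame
c,m,s=blob(p,(22,100,60),(38,255,255),(322,205,346,230)); r=cv2.minAreaRect(hull(m)); print('frame top',c,s,r,plane('top',[c,r[0]],.05))
c2,m,s=blob(q,(22,100,60),(38,255,255),(270,185,305,215)); r=cv2.minAreaRect(hull(m)); print('frame scene',c2,s,plane('scene',[c2,r[0]],.05))
# deck
hsv=cv2.cvtColor(p,cv2.COLOR_RGB2HSV); print(hsv[230,290],hsv[180,300],hsv[200,280])
# deck by depth
d=T['d']; uv=np.stack(np.meshgrid(range(255,370),range(180,255)),-1).reshape(-1,2); P=dep('top',uv,d); k=(P[:,2]>.035)&(P[:,2]<.075)
m=np.zeros((400,640),np.uint8); m[uv[k][:,1],uv[k][:,0]]=1; r=cv2.minAreaRect(hull(m)); b=cv2.boxPoints(r); w=plane('top',b,.05); print('deck',w[:,:2].round(4),w.mean(0),r)
# stand by depth, stylus handle orange
for im,n,box in((p,'top',(375,190,412,230)),(q,'scene',(195,180,235,225))):
    hs=cv2.cvtColor(im,cv2.COLOR_RGB2HSV); x0,y0,x1,y1=box
    c,m,s=blob(im,(4,190,60),(16,255,255),box); print('handle',n,c,s)
    save('c_'+n,cv2.resize(im[y0-10:y1+10,x0-10:x1+10],None,fx=8,fy=8,interpolation=2))
a=cv2.resize(p[180:250,260:420],None,fx=5,fy=5,interpolation=cv2.INTER_CUBIC); save('crop1',np.clip(a.astype(int)*1.8,0,255).astype(np.uint8))
E
```

```text
tray [213.16811092 227.63662623] [ 189  204   49   48 1731] [0.46056334 0.29313559 0.018     ] [0.46091523 0.29373204] 0.13430856346943257 0.1379366418668677 -0.17481235809536233
roll [290.4198895  214.02209945] [282 206  18  17 181]
((290.31817626953125, 213.77272033691406), 8.768239974975586) [[0.49767985 0.04005148 0.096     ]] [[0.49872481 0.04062243 0.085     ]]
frame top [333.42857143 217.31746032] [328 212  12  11  63] ((333.5, 217.0), (10.0, 11.0), 90.0) [[ 0.49055521 -0.09323445  0.05      ]
 [ 0.49155663 -0.0934658   0.05      ]]
frame scene [287. 200.] [279 195  17  11  98] [[ 0.49098805 -0.09609511  0.05      ]
 [ 0.4909881  -0.09609512  0.05      ]]
[103  17 107] [26 39 98] [102  12 105]
deck [[ 0.4219  0.1083]
 [ 0.5828  0.1021]
 [ 0.5699 -0.1568]
 [ 0.4095 -0.1475]] [ 0.4960415  -0.02346825  0.05      ] ((311.2841796875, 215.77113342285156), (81.8008041381836, 50.86601638793945), 2.683774948120117)
handle top None 0
handle scene [208.35294118 206.54901961] [204 195  10  23 153]
```

View pics/crop1.png

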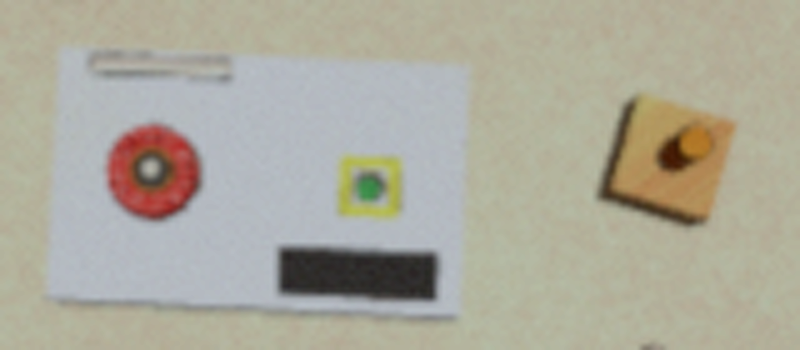

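The crop shows the roll's bore at full-picture (290,214) and the green button in its frame at about (334,217). The handle top is at crop (697,143), and the stand-top corners are near (638,95), (736,120), (706,222) and (610,190).

```bash
cat > go.py <<'E'
import sys
from h import *
from scipy.spatial.transform import Rotation as Ro
o=robot.get_obs(); R=Ro.from_euler('xyz',o['ee_rot']).as_matrix()
print('t',o['time'],'pos',o['tool_pos'].round(4),'rot',o['ee_rot'].round(3),'F',o['wrist_force'].round(2),'w',round(o['width'],4))
if len(sys.argv)>3: print('shift cm',(R.T@(np.array(sys.argv[1:4],float)-o['tool_pos'])*100).round(2))
E
python3 - <<'E'
from m import *
f=lambda pts:np.array(pts)/5+[259.6,179.6]
print('handle top',plane('top',f([[697,143]]),.145))
w=plane('top',f([[638,95],[736,120],[706,222],[612,192]]),.065); print('stand',w,w.mean(0))
q=np.load('scene1.npz')['p']
c,m,s=blob(q,(4,190,60),(16,255,255),(195,180,235,225)); print('scene mid handle',plane('scene',c,.105))
T=np.load('top1.npz');d=T['d']
uv=np.stack(np.meshgrid(range(375,412),range(190,230)),-1).reshape(-1,2); P=dep('top',uv,d)
k=(P[:,2]>.05)&(P[:,2]<.08); print('stand depth',P[k].mean(0),k.sum()); k=P[:,2]>.12; print('handle depth',P[k].mean(0),k.sum())
E
python3 go.py 0.498 0.0405 0.15
```

```text
handle top [[ 0.50875899 -0.28388046  0.145     ]]
stand [[ 0.54759746 -0.26160522  0.065     ]
 [ 0.53167522 -0.32297047  0.065     ]
 [ 0.46773452 -0.30259759  0.065     ]
 [ 0.48668739 -0.24411777  0.065     ]] [ 0.50842365 -0.28282276  0.065     ]
scene mid handle [[ 0.52075521 -0.2865723   0.105     ]]
stand depth [ 0.5087488  -0.28010376  0.06371724] 375
handle depth [ 0.48918528 -0.24818867  0.33151081] 52
t 0.1 pos [0.1315 0.5335 0.2044] rot [-3.14 -0.    2.9 ] F [ 0.22 -0.51 -0.2 ] w 0.0939
shift cm [-47.39 -39.09   5.51]
```

Call:
{"method": "servo_tool", "body": {"series": "-1 -47.4 -39.1 5.5 0;-1 -47.4 -39.1 5.5 0;-1 -47.4 -39.1 5.5 0;-1 -47.4 -39.1 5.5 0;-1 -47.4 -39.1 5.5 0;-1 -47.4 -39.1 5.5 0;-1 -47.4 -39.1 5.5 0;-1 -47.4 -39.1 5.5 0;-1 -47.4 -39.1 5.5 0;-1 -47.4 -39.1 5.5 0;-1 -47.4 -39.1 5.5 0;-1 -47.4 -39.1 5.5 0;-1 -47.4 -39.1 5.5 0;-1 -47.4 -39.1 5.5 0;-1 -47.4 -39.1 5.5 0;-1 -47.4 -39.1 5.5 0;-1 -47.4 -39.1 5.5 0;-1 -47.4 -39.1 5.5 0;-1 -47.4 -39.1 5.5 0;-1 -47.4 -39.1 5.5 0"}}

```text
time: 1.77
tool_pos: [0.4977, 0.0421, 0.1508]
ee_rot: [3.141, 0.0, 2.902]
wrist_force: [1.3, -0.6, 0.2]
width: 0.0941
```

```bash
python3 go.py 0.498 0.0405 0.065; python3 - <<'E'
from h import *
p,d=snapshot('scene'); a=cv2.resize(p[100:230,250:450],None,fx=4,fy=4,interpolation=2); save('s2',np.clip(a.astype(int)*1.6,0,255).astype(np.uint8))
E
```

```text
t 1.7667 pos [0.4977 0.0421 0.1508] rot [3.141 0.    2.902] F [ 1.26 -0.59  0.2 ] w 0.0941
shift cm [-0.06 -0.16  8.58]
```

View pics/s2.png

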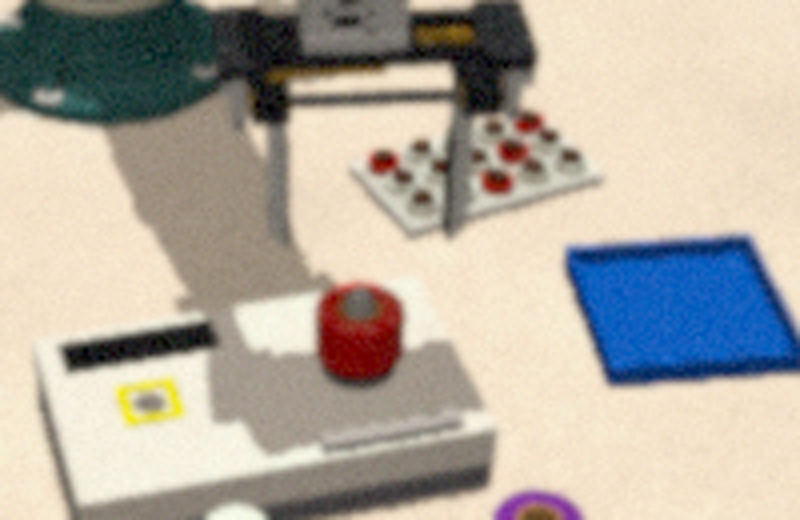

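The fingers (crop columns 278 and 455) straddle the roll at column 360, so I descend and grip.

Call:
{"method": "servo_tool", "body": {"series": "-1 -0.06 -0.16 3 0;-1 -0.06 -0.16 6 0;-1 -0.06 -0.16 8 0;-1 -0.06 -0.16 8.6 0;-1 -0.06 -0.16 8.6 0;1 -0.06 -0.16 8.6 0;1 -0.06 -0.16 8.6 0;1 -0.06 -0.16 8.6 0;1 -0.06 -0.16 8.6 0;1 -0.06 -0.16 8.6 0;1 -0.06 -0.16 8.6 0;1 -0.06 -0.16 8.6 0;1 -0.06 -0.16 8.6 0"}}

```text
time: 2.9
tool_pos: [0.4989, 0.0392, 0.065]
ee_rot: [3.141, 0.001, 2.9]
wrist_force: [-0.4, 0.0, 1.8]
width: 0.0555
```

Call:
{"method": "servo_tool", "body": {"series": "1 0 0 -1 0;1 0 0 -2 0;1 0 0 -3 0;1 0 0 -4 0;1 0 0 -5 0;1 0 0 -6 0;1 0 0 -7 0;1 0 0 -8 0;1 0 0 -8 0;1 0 0 -8 0"}}

```text
time: 3.73
tool_pos: [0.499, 0.0392, 0.1454]
ee_rot: [3.141, 0.002, 2.9]
wrist_force: [0.5, 0.2, -1.4]
width: 0.0561
```

```bash
python3 go.py 0.4605 0.2935 0.145
```

```text
t 3.7333 pos [0.499  0.0392 0.1454] rot [3.141e+00 2.000e-03 2.900e+00] F [ 0.52  0.19 -1.39] w 0.0561
shift cm [ 9.83 23.77  0.03]
```

Call:
{"method": "servo_tool", "body": {"series": "1 1.3 3 0 0;1 2.6 6 0 0;1 3.9 9 0 0;1 5.2 12 0 0;1 6.5 15 0 0;1 7.8 18 0 0;1 9 21 0 0;1 9.8 23.8 0 0;1 9.8 23.8 0 0;1 9.8 23.8 3 0;1 9.8 23.8 6 0;1 9.8 23.8 8 0;1 9.8 23.8 10 0;1 9.8 23.8 12 0;1 9.8 23.8 12 0;1 9.8 23.8 12 0"}}

```text
time: 5.07
tool_pos: [0.459, 0.2925, 0.0228]
ee_rot: [-3.138, -0.003, 2.899]
wrist_force: [-0.6, -0.1, 0.6]
width: 0.0561
```

```bash
python3 go.py 0.4605 0.2935 0.008; python3 - <<'E'
from h import *
p,d=snapshot('scene'); a=cv2.resize(p[80:230,330:530],None,fx=4,fy=4,interpolation=2); save('s3',np.clip(a.astype(int)*1.6,0,255).astype(np.uint8))
E
```

```text
t 5.0667 pos [0.459  0.2925 0.0228] rot [-3.138e+00 -3.000e-03  2.899e+00] F [-0.56 -0.08  0.57] w 0.0561
shift cm [-0.13  0.14  1.48]
```

View pics/s3.png

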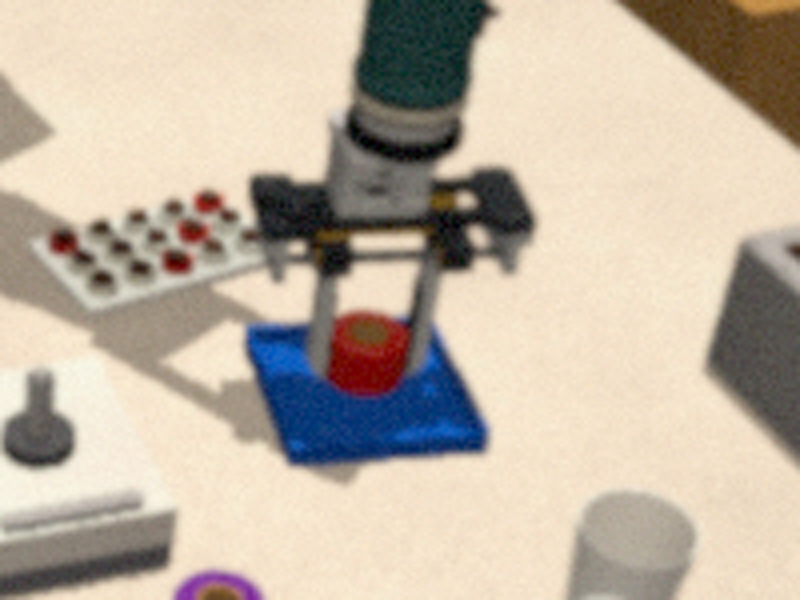

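The roll is level over the middle of the tray at crop (368,355) and the spindle is empty. I lower it and open partway: closure -0.6 gives 75 mm.

Call:
{"method": "servo_tool", "body": {"series": "1 0 0 0.7 0;1 0 0 1.2 0;1 0 0 1.55 0;1 0 0 1.55 0;1 0 0 1.55 0;-0.6 0 0 1.55 0;-0.6 0 0 1.55 0;-0.6 0 0 1.55 0;-0.6 0 0 1.55 0;-0.6 0 0 1.55 0;-0.6 0 0 1.55 0;-0.6 0 0 -2 0;-0.6 0 0 -5 0;-0.6 0 0 -8 0;-0.6 0 0 -11 0;-0.6 0 0 -14 0;-0.6 0 0 -17 0;-0.6 0 0 -17 0"}}

```text
time: 6.62
tool_pos: [0.4633, 0.2953, 0.2025]
ee_rot: [3.133, 0.01, 2.9]
wrist_force: [0.7, -0.6, 0.6]
width: 0.0754
```

```bash
python3 go.py 0.5085 -0.283 0.19
```

```text
t 6.6167 pos [0.4633 0.2953 0.2025] rot [3.133 0.01  2.9  ] F [ 0.65 -0.65  0.57] w 0.0754
shift cm [-18.22 -55.08   0.94]
```

Call:
{"method": "servo_tool", "body": {"series": "-0.6 -18.2 -55.1 0 0;-0.6 -18.2 -55.1 0 0;-0.6 -18.2 -55.1 0 0;-0.6 -18.2 -55.1 0 0;-0.6 -18.2 -55.1 0 0;-0.6 -18.2 -55.1 0 0;-0.6 -18.2 -55.1 0 0;-0.6 -18.2 -55.1 0 0;-0.6 -18.2 -55.1 0 0;-0.6 -18.2 -55.1 0 0;-0.6 -18.2 -55.1 0 0;-0.6 -18.2 -55.1 0 0;-0.6 -18.2 -55.1 0 0;-0.6 -18.2 -55.1 0 0;-0.6 -18.2 -55.1 0 0;-0.6 -18.2 -55.1 0 0;-0.6 -18.2 -55.1 0 0;-0.6 -18.2 -55.1 0 0;-0.6 -18.2 -55.1 0 0"}}

```text
time: 8.2
tool_pos: [0.5053, -0.2832, 0.1947]
ee_rot: [3.141, 0.0, 2.902]
wrist_force: [-1.3, -0.7, 0.2]
width: 0.0748
```

```bash
python3 go.py 0.5085 -0.283 0.092; python3 - <<'E'
from m import *
p,d=snapshot('top'); save('t4',p)
c,m,s=blob(p,(0,110,50),(8,255,255),(185,200,245,255)); print('roll in tray',c,s,plane('top',c,.038))
q,d=snapshot('scene'); a=np.hstack([cv2.resize(q[100:250,140:270],None,fx=3,fy=3),cv2.resize(q[130:230,360:480],None,fx=3,fy=3)[:450]][:1]); b=cv2.resize(q[130:230,380:460],None,fx=3,fy=3); b=np.vstack([b,np.zeros((450-b.shape[0],b.shape[1],3),np.uint8)])
save('s4',np.clip(np.hstack([a,b]).astype(int)*1.6,0,255).astype(np.uint8))
E
```

```text
t 8.2 pos [ 0.5053 -0.2832  0.1947] rot [3.141 0.    2.902] F [-1.29 -0.73  0.22] w 0.0748
shift cm [-0.3   0.09 10.27]
roll in tray [211.93243243 227.72972973] [204 220  16  16 148] [[0.45894706 0.29281143 0.038     ]]
```

View pics/s4.png

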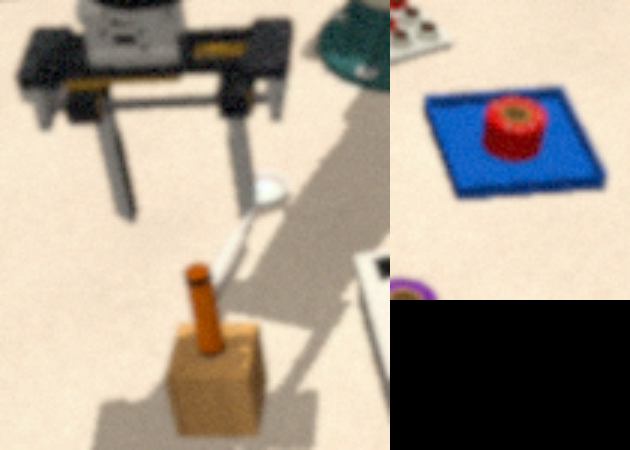

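The roll lies flat in the middle of the tray. The stylus stands upright between the fingers, so I descend and grip it.

Call:
{"method": "servo_tool", "body": {"series": "-0.6 -0.3 0.1 3 0;-0.6 -0.3 0.1 6 0;-0.6 -0.3 0.1 8.5 0;-0.6 -0.3 0.1 10.3 0;-0.6 -0.3 0.1 10.3 0;-0.6 -0.3 0.1 10.3 0;1 -0.3 0.1 10.3 0;1 -0.3 0.1 10.3 0;1 -0.3 0.1 10.3 0;1 -0.3 0.1 10.3 0;1 -0.3 0.1 10.3 0;1 -0.3 0.1 10.3 0;1 -0.3 0.1 10.3 0;1 -0.3 0.1 10.3 0;1 -0.3 0.1 10.3 0;1 -0.3 0.1 10.3 0"}}

```text
time: 9.63
tool_pos: [0.5082, -0.2846, 0.0914]
ee_rot: [3.142, -0.0, 2.9]
wrist_force: [0.3, 0.3, 0.5]
width: 0.0196
```

Call:
{"method": "servo_tool", "body": {"series": "1 0 0 -1 0;1 0 0 -2 0;1 0 0 -3.5 0;1 0 0 -5 0;1 0 0 -6.5 0;1 0 0 -8 0;1 0 0 -8 0;1 0 0 -8 0"}}

```text
time: 10.3
tool_pos: [0.509, -0.285, 0.1734]
ee_rot: [-3.14, 0.003, 2.9]
wrist_force: [-0.3, -0.3, -0.8]
width: 0.0197
```

```bash
python3 go.py 0.4918 -0.0945 0.15
```

```text
t 10.3 pos [ 0.509  -0.285   0.1734] rot [-3.14e+00  3.00e-03  2.90e+00] F [-0.27 -0.29 -0.79] w 0.0197
shift cm [ 6.24 18.09  2.3 ]
```

Call:
{"method": "servo_tool", "body": {"series": "1 1 3 0 0;1 2 6 0 0;1 3 9 0 0;1 4 12 0 0;1 5 15 0 0;1 6.2 18.1 0 0;1 6.2 18.1 0 0;1 6.2 18.1 1.5 0;1 6.2 18.1 2.8 0;1 6.2 18.1 2.8 0;1 6.2 18.1 2.8 0;1 6.2 18.1 2.8 0;1 6.2 18.1 2.8 0"}}

```text
time: 11.38
tool_pos: [0.4918, -0.0945, 0.1442]
ee_rot: [-3.142, 0.001, 2.899]
wrist_force: [0.6, -0.7, -0.6]
width: 0.0197
```

```bash
python3 go.py 0.4918 -0.0945 0.15; python3 - <<'E'
from m import *
q,d=snapshot('scene'); np.savez('s5.npz',p=q,d=d); save('s5',np.clip(cv2.resize(q[130:230,240:350],None,fx=6,fy=6,interpolation=2)[:600].astype(int)*1.6,0,255).astype(np.uint8))
p,d=snapshot('top'); np.savez('t5.npz',p=p,d=d);save('t5',np.clip(cv2.resize(p[170:250,270:370],None,fx=6,fy=6,interpolation=2).astype(int)*1.6,0,255).astype(np.uint8))
E
```

```text
t 11.3833 pos [ 0.4918 -0.0945  0.1442] rot [-3.142e+00  1.000e-03  2.899e+00] F [ 0.64 -0.73 -0.58] w 0.0197
shift cm [ 0.   -0.   -0.58]
```

View pics/s5.png

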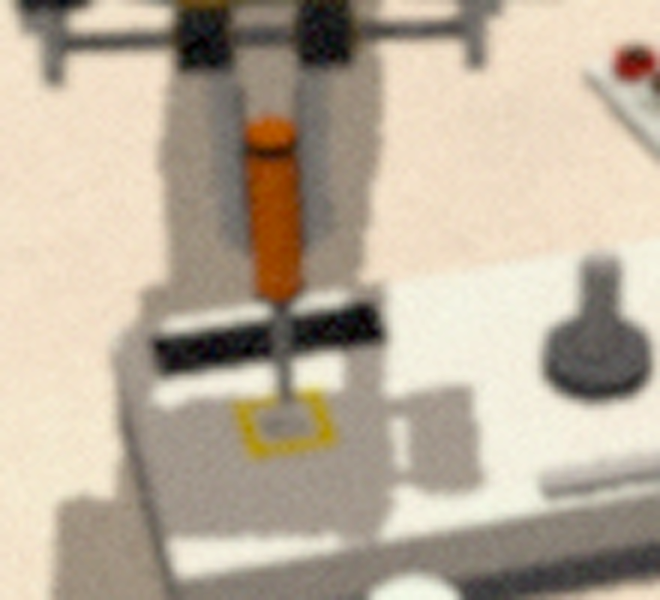

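The stylus hangs upright above the frame. The rod's tip is at crop (286,402) and the frame's centre is at about (286,424).

```bash
python3 - <<'E'
from m import *
q=np.load('s5.npz')['p']
f=lambda u,v:[240+(u+.5)/6-.5,130+(v+.5)/6-.5]
print('tip',plane('scene',[f(286,400),f(286,404)],.0628)); print('rod mid',plane('scene',[f(283,340)],.0628+.035*.9))
c,m,s=blob(q,(22,90,50),(38,255,255),(270,185,305,215)); k=max(cv2.findContours(m,0,2)[0],key=cv2.contourArea); r=cv2.minAreaRect(k); mm=cv2.moments(cv2.convexHull(k))
print('frame',c,r[0],mm['m10']/mm['m00'],mm['m01']/mm['m00'],plane('scene',[c,(mm['m10']/mm['m00'],mm['m01']/mm['m00']),f(286,424)],.05))
# handle axis in both views: expected vs seen
h,_,_=blob(q,(4,170,60),(16,255,255),(270,140,300,185)); print('handle',plane('scene',h,.0628+.09))
E
```

```text
tip [[ 0.49207769 -0.0951645   0.0628    ]
 [ 0.49453761 -0.09582378  0.0628    ]]
rod mid [[ 0.49192181 -0.09494599  0.0943    ]]
frame [287.22222222 200.67676768] (287.06756591796875, 200.40541076660156) 287.0731707317073 200.3623693379791 [[ 0.49365113 -0.09623898  0.05      ]
 [ 0.49237996 -0.09628018  0.05      ]
 [ 0.4921014  -0.09575245  0.05      ]]
handle [[ 0.49213885 -0.09539355  0.1528    ]]
```

Call:
{"method": "servo_tool", "body": {"series": "1 0 -0.1 0 0;1 0 -0.1 0.8 0;1 0 -0.1 1.6 0;1 0 -0.1 2.4 0;1 0 -0.1 3 0;1 0 -0.1 3.3 0;1 0 -0.1 3.3 0;1 0 -0.1 3.3 0"}}

```text
time: 12.15
tool_pos: [0.4911, -0.0949, 0.1102]
ee_rot: [3.141, -0.0, 2.9]
wrist_force: [-0.0, 0.2, -0.9]
width: 0.0197
```

Call:
{"method": "servo_tool", "body": {"series": "1 0 0 0.2 0;1 0 0 0.4 0;1 0 0 0.6 0;1 0 0 0.6 0;1 0 0 0.6 0"}}

```text
time: 12.57
tool_pos: [0.4917, -0.0951, 0.1052]
ee_rot: [3.142, 0.002, 2.9]
wrist_force: [0.1, 0.5, 2.2]
width: 0.0195
```

Call:
{"method": "servo_tool", "body": {"series": "1 0 0 0.1 0;1 0 0 0.2 0;1 0 0 0.3 0;1 0 0 0.3 0;1 0 0 0.3 0"}}

```text
time: 12.98
tool_pos: [0.4919, -0.0951, 0.1032]
ee_rot: [3.142, 0.002, 2.9]
wrist_force: [-1.5, 0.2, 8.7]
width: 0.0193
```

The force is 8.7 N, above the 5 N stop, and the computed tip height matches the button's stop. I hold a little longer and check.

Call:
{"method": "servo_tool", "body": {"series": "1 0 0 0.05 0;1 0 0 0.05 0;1 0 0 0.05 0;1 0 0 0.05 0;1 0 0 0.05 0;1 0 0 0.05 0;1 0 0 0.05 0;1 0 0 0.05 0"}}

```text
time: 13.65
tool_pos: [0.4919, -0.0951, 0.1032]
ee_rot: [-3.142, 0.003, 2.9]
wrist_force: [-1.8, 0.7, 10.4]
width: 0.0198
```

```bash
python3 go.py; python3 - <<'E'
from m import *
q,d=snapshot('scene'); save('s6',np.clip(cv2.resize(q[110:260,230:460],None,fx=3.4,fy=3.4,interpolation=2).astype(int)*1.6,0,255).astype(np.uint8))
p,d=snapshot('top'); c,m,s=blob(p,(0,110,50),(8,255,255),(185,200,245,255)); print('roll',c,plane('top',c,.038))
E
```

```text
t 13.65 pos [ 0.4919 -0.0951  0.1032] rot [-3.142e+00  3.000e-03  2.900e+00] F [-1.77  0.7  10.38] w 0.0198
roll [212.02702703 227.91891892] [[0.45834421 0.2924943  0.038     ]]
```

View pics/s6.png

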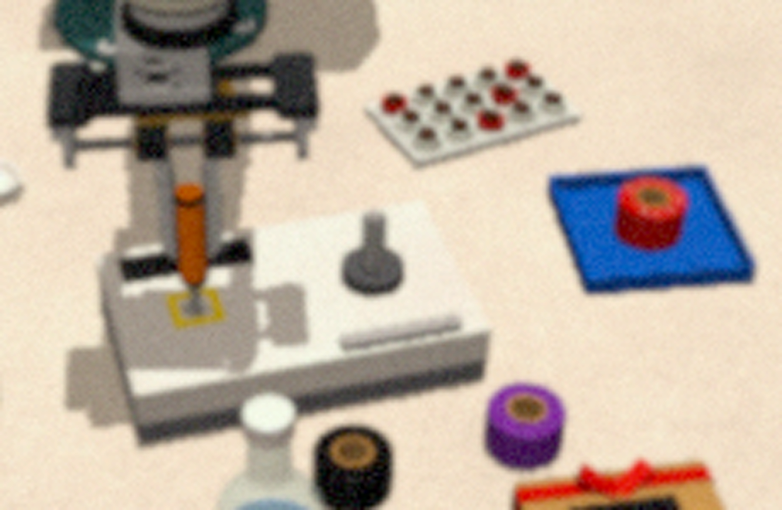

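The rod is inside the hole at crop (195,303) with the handle upright, and the roll lies flat in the tray at (651,213). I hand the job in.

```bash
python3 -c "
from bench import robot
print(robot.close_job())"
```

```text
the job is handed in; nothing more can be done
None
```

I lifted the red roll off the spindle, laid it flat in the blue tray and let go of it. I then took the stylus from its stand and pressed the green reset button with it, and handed the job in at about 13.8 s with the stylus still gripped and pushing.

My last checks, none of which failed or disagreed:
- **Roll:** it lies flat and untouched, about 2 mm from the tray's centre by the top camera.
- **Stylus:** it is upright in the gripper, with the jaws at 19.8 mm on the 20 mm handle. The tip is about 28 mm below the mouth of the hole and within roughly 1–2 mm of its axis.
- **Button:** I could not read its joint directly. The push was a steady 10.4 N, against the 5 N needed to reach the stop, and the tip height worked out from the arm's pose matches the 6 mm stop.
- **Everything else:** I saw no bystander disturbed in the pictures, but I did not measure their positions again.

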